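# Lay the next interleaved layer of a choke core

### The job

Lay the next layer of the choke core: take the two L-shaped lamination packs from the surface plate and put them flat on the pile between the jig's dowels, turned the other way from the layer below, so that together they form the full rectangle and their seams come at the two corners where the layer below has none. Do one after the other, and slide each until an arm hangs well out over the plate's edge and grip it there: lying flat they are too thin to get hold of without clawing at the plate's ground top, which must not be pressed with the fingers. Do not let a pack fall to the bench, and leave everything else where it is.

Things in the scene. Friction and masses are not known exactly. Their poses are not given: they have to be found in the camera images.
- surface_plate: Cast-iron surface plate, fixed, both packs lie on it: dark top 160 mm (its x) by 300 mm (its y), 50 mm above the bench; slab 20 mm thick, skirt below set back 15 mm. Origin: centre of its underside. Front edge (x = -80 mm) faces the robot. Stands left or right, the jig on the other side. A 12 mm pin sticks out 18 mm from each short end at x = 30, z = 38 mm.
- pack_a_mid (a point): One of two identical loose L-shaped steel lamination packs (0.08 kg, 2 mm thick, arms 104 mm long over the corner, 30 mm wide) lying on the plate. Point: centre of the enclosing 104 mm square, mid-thickness, in the open notch. Pack axes: outer corner at (+52,+52) mm; arm A is y 22 to 52, ending at x = -52; arm B is x 22 to 52, ending at y = -52; centre of mass (15,15) mm; z up.
- pack_a_corner (a point): Outer corner of this pack, mid-thickness. Oiled, it slides easily on the plate (friction about 0.2, less than under fingertips): pressed with closed fingertips (5 to 20 N) it can be drawn along. To go straight along its -x press on arm B in line with the centre of mass, about (37,16) mm; pressed at the corner it swings round as it goes.
- pack_a_tip_a (a point): Middle of the end of arm A of this pack, mid-thickness. Points within 0.25 rad of straight at the plate's front edge at the start, and 15 to 50 mm short of it.
- pack_a_tip_b (a point): Middle of the end of arm B of this pack, mid-thickness.
- pack_b_mid (a point): One of two identical loose L-shaped steel lamination packs (0.08 kg, 2 mm thick, arms 104 mm long over the corner, 30 mm wide) lying on the plate. Point: centre of the enclosing 104 mm square, mid-thickness, in the open notch. Pack axes: outer corner at (+52,+52) mm; arm A is y 22 to 52, ending at x = -52; arm B is x 22 to 52, ending at y = -52; centre of mass (15,15) mm; z up.
- pack_b_corner (a point): Outer corner of this pack, mid-thickness. Oiled, it slides easily on the plate (friction about 0.2, less than under fingertips): pressed with closed fingertips (5 to 20 N) it can be drawn along. To go straight along its -x press on arm B in line with the centre of mass, about (37,16) mm; pressed at the corner it swings round as it goes.
- pack_b_tip_a (a point): Middle of the end of arm A of this pack, mid-thickness. Points within 0.25 rad of straight at the plate's front edge at the start, and 15 to 50 mm short of it.
- pack_b_tip_b (a point): Middle of the end of arm B of this pack, mid-thickness.
- jig: Core stacking jig, fixed: black base 166 mm (its x) by 206 mm (its y), top 14 mm above the bench; origin: centre of its underside. On it the layers of a rectangular core already laid (fixed). Eight 8 mm dowels stand 1.5 mm clear of the core's outline, at x = +-57.5, y = +-50 mm and at x = +-32, y = +-74 mm, 40.5 mm above the bench, tapered from 34.5 mm up.
- pile_top (a point): Centre of the top of the laid layers, 30 mm above the bench, axes as the jig's. The core is 104 mm (x) by 137 mm (y), limbs 30 mm wide, round a window 44 by 77 mm open down to the base. A layer is two packs, point-symmetrical, seams 3 mm. In the top layer laid the packs' outer corners are at (+x,+y) and (-x,-y), the seams (dark lines) beside (+x,-y) and (-x,+y).
- slot1_mid (a point): Where the _mid point of either pack belongs in the first place of the next layer: jig frame (0, -16.5) mm, 31 mm above the bench; axes as the jig's. The pack is then turned -90 deg from the jig's axes: arm A along the jig's +y on the +x side, arm B along -x. Only arm A, on a long side of the core, has room for fingers on both sides.
- slot1_corner (a point): Where that pack's outer corner then is: jig frame (+52, -68.5) mm. The pile below is exactly as wide as the pack, so fingertips that reach below the gripped pack come down on the pile; a pack let go level, a few mm above the pile and inside the dowels, settles flat.
- slot2_mid (a point): Where the _mid point of the other pack belongs in the second place: jig frame (0, +16.5) mm, 31 mm above the bench; axes as the jig's. The pack is then turned +90 deg from the jig's axes: arm A along the jig's -y on the -x side, arm B along +x.
- slot2_corner (a point): Where that pack's outer corner then is: jig frame (-52, +68.5) mm.
- bottle: Bystander, loose, to be left alone: white solvent bottle with a red nozzle, 49 mm across, 142 mm tall, standing upright between the surface plate and the jig. Behind it cables hang from the shelf, beyond x = 0.62 m and above 0.16 m. Origin: centre of its underside.
- spool: Bystander, loose, to be left alone: spool of solder standing on its flange, 58 mm across, 45 mm tall. Origin: centre of its underside.
- screw_dish: Bystander, loose, to be left alone: small steel dish with screws, 69 mm across, 14 mm tall, beside the jig. Origin: centre of its underside.
- tape_roll: Bystander, loose, to be left alone: roll of black tape lying flat, 56 mm across, 19 mm tall, beside the jig. Origin: centre of its underside.

How it is judged:
By the outcome, as a careful person would: the job done as asked, in the order asked, and still so for the second after the job is handed in, with the robot touching nothing.
It also fails if it takes over 72 s, if anything falls off the work surface, if the arm or the gripper's body presses on something with over 40 N, if the wrist force passes 120 N, or if a joint passes its speed limit or range.

### The arm

A 6-joint arm with a two-finger parallel gripper is mounted at the origin on a cart in front of the work surface, level with it; the furniture and walls round the work are solid. World frame = base frame: x ahead of the robot, y to its left, z up, the work surface at z = 0. Lengths are in mm, angles in rad, forces in N, time in s.
With the tool pointing down it reaches from about 350 to 875 mm from the base axis. Payload 4.2 kg.
Tool frame: the origin (TCP) lies on the mounting face of the last link; the fingertips stand 173 mm ahead of it and the grasp point (between the pads) lies grip_point_offset ahead of it (grip_point_offset is the distance from the TCP to the grasp point, in mm); z points along the fingers, y is the line along which they close (so a half turn about z gives the same grasp; the last joint's range is limited). The gripper opens to 85 mm and grips with 20 to 120 N. Pads are 22 mm wide; open, the fingers measure 114 mm over their backs; the gripper's body (76 mm by 85 mm) begins 54 mm behind the grasp point. The pads swing forward as they close: fully open they stand 13 mm farther back than shut.
Start: joints at [-1.028, 0.385, 0.008, 0, -1.194, -0.259], TCP at [175.02, -599.973, 404.712] pointing down, gripper open.
Joint ranges: [-3.14, 3.14], [-1.21, 2.06], [-1.07, 1.41], [-3.16, 2.05], [-2.99, -0.16], [-3.1, 3.1]. Speed limits (rad/s): [2.79, 2.79, 3.14, 3.14, 3.14, 3.14].

### API

Orientations are given as a unit quaternion [x, y, z, w].
In Python, from bench import read_state, get_image, job_done, recognise, place_of, grip_point_offset gives the robot as it stands. The module is installed in compiled form; this text tells all that it offers.
- The arm moves only by the tool carry_out, never from a script. Its arguments are lists of equal length, an entry for each row: "slide": the shift along the tool's x, y, z in m, a list of three; "roll": the turn about the tool's z in degrees; "claw": the finger opening in m, from 0 to 0.0854. A call has 1 to 8 rows; each row is the pose to reach, as a shift and turn from the pose commanded when the call began, along the tool's axes at that moment; what a row does not reach only later rows make up. A row lasts 1/8 s, in which the tool goes at most 62.5 mm and 10.7 degrees, less where a joint would pass 70% of its speed; a pose out of reach is approached as far as the arm can. A call with a gripper value outside its range is refused whole. The fingers move at their own pace and stop on an object; the grip force is fixed at half the most. Time passes only in rows, so rows that repeat a pose let the fingers close. It gives the time, the measured TCP pose, the force, the opening and the grip force at its end, in the units of the state.
- read_state(): the state, without advancing time (a new reading comes with each control period).
- get_image(name): name is "side" or "top"; returns a dict with "img" (420x560x3 uint8, red, green, blue), "z_map" (420x560 float32, mm along the optical axis (not along the pixel's ray), 0 where there is no reading), "mtx" (3x3 intrinsics, pixels), "world_from_camera" (4x4, takes a point from camera to world coordinates). Camera axes: x right, y up, looking along -z (the intrinsics and any distortion apply to the point x, -y, -z); pixel columns grow to the right and rows downward; lengths in mm; the calibration is good to about 2 mm. A picture is of the moment at which its call begins.
- job_done(): hands the job in; it is judged then, once.
Trained networks look in a picture, given as the dict that the camera call returned (one of the last four; its "shot" number tells which), for a name from the list of things; names that differ only in an ending like _2 or _b are one class to them, and where a whole thing is asked for, a point or a joint stands for the part that bears it (a point fixed in the world has none). Each returns a list of dicts, best first, with "conf" (0 to 1); they miss things now and then, are a little off and sometimes report something else, mostly with a low value. They report only what shows in the picture. A call takes as long as a camera call.
- recognise(picture, thing): "at" ([column, row] in pixels, amid what is visible of it).
- place_of(picture, thing): "at" ([column, row] in pixels: a listed point, or the origin of a listed thing).
The state is a dict: "clock": time; "joints": joint angles; "joint_vel": joint speeds; "joint_efforts": joint torques, N m; "position": TCP position; "ee_rot": TCP orientation; "contact_force": force on the tool from outside, world axes, zero at the start; "wrist_torque": the same for the moment, N m; "gripper_width": finger opening in mm; "grasp_force": force on a finger pad.
Only numpy, scipy, OpenCV 4.12 (cv2) and the standard library are available. Lean on these libraries where they do the work, as an engineer would, in place of code of your own. Each camera call takes 0.05 s, during which the arm holds its last target. There are 200 camera calls.

## Working session

There is one attempt and no reset: what is moved stays moved. The work goes in short steps, Python scripts to look and compute and a tool call to move; the robot and the scene stay as the last step left them, time stands still between calls to the robot, and variables do not carry over. Pictures are saved under pics/ and viewed, at most 10 in all, crops included, and the job is handed in when it is done.

Besides the shell and the picture viewer there is one more tool, called after "Emit:" in YAML: its name, and indented under it one key for each argument. carry_out: Moves the arm, as the interface text tells. Its arguments: {"type":"object","properties":{"slide":{"type":"array"},"roll":{"type":"array"},"claw":{"type":"array"}},"required":["slide","roll","claw"]}

```bash
mkdir -p pics; cat > h.py <<'E'
import numpy as np, cv2
from bench import *
from scipy.spatial.transform import Rotation as R
def shot(n,save=None):
    p=get_image(n)
    if save: cv2.imwrite('pics/'+save,cv2.cvtColor(p['img'],cv2.COLOR_RGB2BGR))
    return p
def ray(p,uv):
    T=np.array(p['world_from_camera']);K=np.array(p['mtx'])
    d=np.array([(uv[0]-K[0,2])/K[0,0],-(uv[1]-K[1,2])/K[1,1],-1.])
    return T[:3,3],T[:3,:3]@d
def onz(p,uv,z):
    o,d=ray(p,uv); return o+d*(z-o[2])/d[2]
def dep(p,uv):
    o,d=ray(p,uv); v=p['z_map'][int(round(uv[1])),int(round(uv[0]))]; return o+d*v
def proj(p,X):
    T=np.array(p['world_from_camera']);K=np.array(p['mtx'])
    c=T[:3,:3].T@(np.array(X,float)-T[:3,3]); return np.array([K[0,2]+K[0,0]*c[0]/-c[2],K[1,2]+K[1,1]*(-c[1])/-c[2]])
def tool(s):
    return np.array(s['position']),R.from_quat(s['ee_rot'])
E
python3 - <<'E'
from h import *
np.set_printoptions(precision=1,suppress=True)
s=read_state();print(s,grip_point_offset)
print(R.from_quat(s['ee_rot']).as_matrix())
Z=dict(surface_plate=0,pack_a_mid=51,pack_a_corner=51,pack_a_tip_a=51,pack_a_tip_b=51,jig=0,pile_top=30,slot1_mid=31,slot1_corner=31,slot2_mid=31,slot2_corner=31,bottle=0,spool=0,screw_dish=0,tape_roll=0)
for n in('top','side'):
    p=shot(n,n+'0.png');print(n,np.array(p['world_from_camera']),np.array(p['mtx']),[k for k in p])
    for t,z in Z.items():
        for r in place_of(p,t)[:3]:
            print(t,np.array(r['at']),round(r['conf'],2),onz(p,r['at'],z))
E
```

```text
{'clock': 0.0, 'joints': array([-1. ,  0.4,  0. , -0. , -1.2, -0.3]), 'joint_vel': array([ 0.,  0., -0., -0.,  0., -0.]), 'joint_efforts': array([ -0. , -39.2,  18.8,   4.2,  -0. ,  -0. ]), 'position': array([ 175. , -599.8,  403.6]), 'ee_rot': array([-0.1,  1. ,  0. , -0. ]), 'contact_force': array([ 0.5, -1.1, -0.5]), 'wrist_torque': array([-0.,  0.,  0.]), 'grasp_force': 0.0, 'gripper_width': 85.3742037510486} 154.70000000000002
[[-1.  -0.3 -0. ]
 [-0.3  1.   0. ]
 [ 0.   0.  -1. ]]
top [[  -0.     1.    -0.1  443.4]
 [  -1.    -0.    -0.    23.6]
 [  -0.     0.1    1.  1148.7]
 [   0.     0.     0.     1. ]] [[446.3   0.  282.1]
 [  0.  446.3 210.1]
 [  0.    0.    1. ]] ['img', 'z_map', 'mtx', 'world_from_camera', 'shot']
surface_plate [209.3 226.7] 0.87 [482.8 214.5   0. ]
surface_plate [444.1 208.9] 0.21 [ 526.9 -390.7    0. ]
pack_a_mid [176.8 225.5] 0.63 [484.2 286.1  51. ]
pack_a_mid [163.  241.1] 0.35 [446.  319.5  51. ]
pack_a_corner [412.7 192. ] 0.71 [ 565.3 -296.    51. ]
pack_a_corner [152.4 201.8] 0.7 [543.  347.3  51. ]
pack_a_tip_a [195.9 205.9] 0.69 [532.5 239.6  
[... 1570 characters left out ...]
d [332.9 188.1] 0.97 [ 502.2 -269.1   31. ]
slot1_mid [340.9 181.8] 0.45 [ 499.1 -322.5   31. ]
slot1_mid [199.5 290.3] 0.34 [543.9 321.4  31. ]
slot1_corner [317.6 179.9] 0.56 [ 571.4 -294.2   31. ]
slot1_corner [237.2 302.4] 0.56 [448.5 307.   31. ]
slot1_corner [228.1 254.6] 0.19 [571.1 184.7  31. ]
slot2_mid [318.3 180.9] 0.71 [ 566. -289.   31.]
slot2_mid [329.3 196.4] 0.66 [ 487.7 -214.4   31. ]
slot2_corner [347.5 201.8] 0.68 [ 425.5 -213.6   31. ]
bottle [309.2 241.3] 0.69 [445.4 -10.6   0. ]
spool [258.7 226.9] 0.85 [604.8   4.2   0. ]
spool [269.8 264.7] 0.51 [481.5 131.2   0. ]
screw_dish [344.5 183.9] 0.72 [ 505.4 -369.8    0. ]
tape_roll [347.4 202.6] 0.16 [ 443.8 -258.5    0. ]
```

```bash
python3 - <<'E'
import cv2
a=cv2.imread('pics/top0.png');
cv2.imwrite('pics/top0L.png',cv2.resize(a[150:300,110:310],None,fx=4,fy=4,interpolation=cv2.INTER_CUBIC))
cv2.imwrite('pics/top0R.png',cv2.resize(a[150:300,310:510],None,fx=4,fy=4,interpolation=cv2.INTER_CUBIC))
E
```

```text
(no output)
```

View pics/top0L.png

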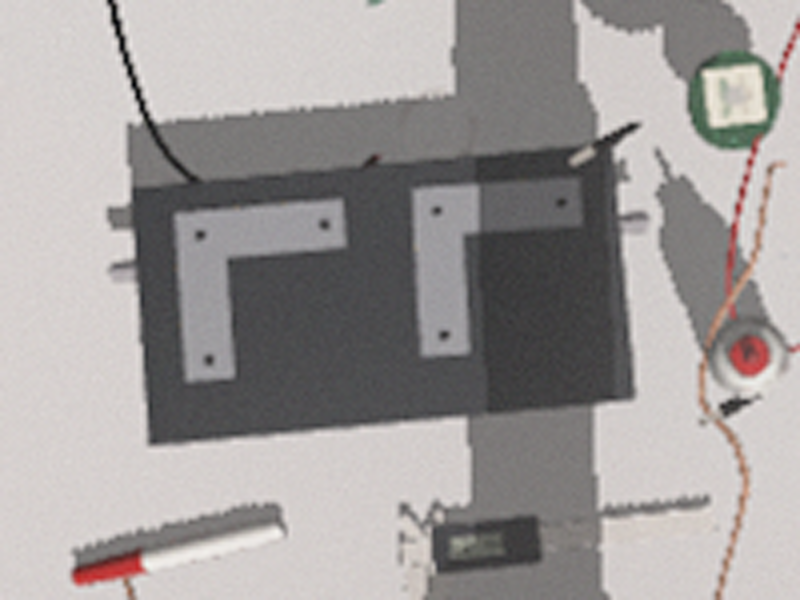

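View pics/top0R.png

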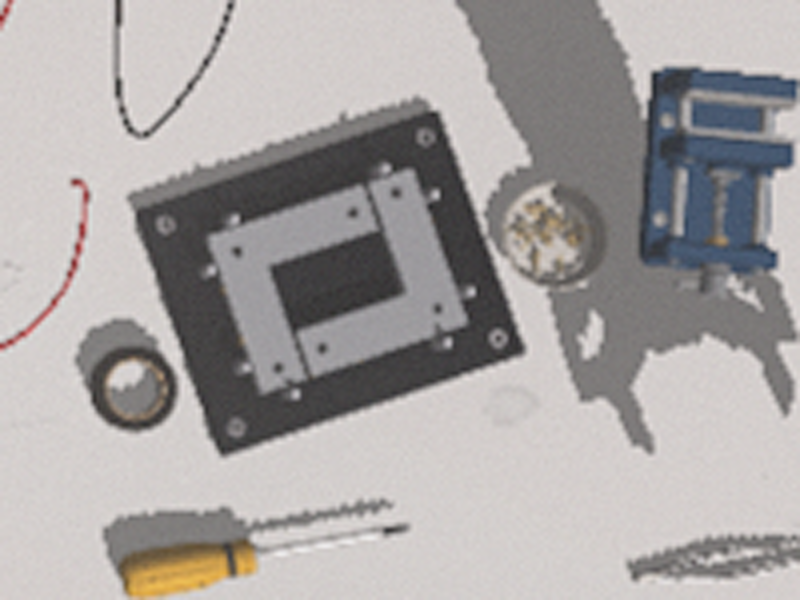

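The top view shows two L packs on the plate. Their outer corners, in full-frame pixels, are at about (154,203) and (213,197), and each arm A points down toward the robot. The jig sits to the right, turned by about +18°, with its seams at top right (403,202) and bottom left (386,238). Next I fit the outlines subpixel.

```bash
cat >> h.py <<'E'
from scipy.optimize import least_squares
from scipy.ndimage import map_coordinates
L=np.array([[52,52],[-52,52],[-52,22],[22,22],[22,-52],[52,-52]],float)
def rect(a,b): return np.array([[a,b],[-a,b],[-a,-b],[a,-b]],float)
def world(pose,P): 
    c,s=np.cos(pose[2]),np.sin(pose[2]); return np.asarray(P)@np.array([[c,s],[-s,c]])+pose[:2]
def fit(p,loops,z,pose,reach=(9,5),skip=8):
    """pose x,y,yaw of outlines at height z, from gradient peaks across the edges"""
    g=cv2.GaussianBlur(cv2.cvtColor(p['img'],cv2.COLOR_RGB2GRAY).astype(np.float32),(0,0),.6)
    pose=np.array(pose,float)
    for r in reach:
        pts=[];nrm=[];obs=[]
        for P in loops:
            for a,b in zip(P,np.roll(P,-1,0)):
                l=np.linalg.norm(b-a);t=(b-a)/l;n=np.array([-t[1],t[0]])
                for d in np.arange(skip,l-skip,2.):
                    k=np.arange(-r,r+.1,.5); W=world(pose,a+t*d+np.outer(k,n))
                    uv=np.array([proj(p,[*w,z]) for w in W])
                    v=map_coordinates(g,[uv[:,1],uv[:,0]],order=1)
                    q=np.abs(np.gradient(v)); i=q.argmax()
                    if q[i]>1.5 and 0<i<len(k)-1:
                        m=slice(max(0,i-3),i+4)
                        obs.append((q[m]*k[m]).sum()/q[m].sum());pts.append(a+t*d);nrm.append(n)
        pts,nrm,obs=map(np.array,(pts,nrm,obs))
        f=lambda e:(nrm*(pts@np.array([[np.cos(e[2]),np.sin(e[2])],[-np.sin(e[2]),np.cos(e[2])]])+e[:2]-pts)).sum(1)-obs
        e=least_squares(f,[0,0,0],loss='soft_l1',f_scale=.5).x
        pose=np.array([*world(pose,e[:2]),pose[2]+e[2]])
    return pose,np.median(np.abs(f(e))),len(obs)
E
cat > m.py <<'E'
from h import *
np.set_printoptions(precision=2,suppress=True)
p=shot('top');q=shot('side')
c=lambda u,v,z,ox=110:onz(p,(ox+u/4,150+v/4),z)[:2]
def init(P,W):
    d=lambda e:(world(e,P)-W).ravel()
    return least_squares(d,[*np.mean(W,0),.1]).x
A=init(L,np.array([c(*x,52) for x in[(175,213),(186,382),(235,378),(228,258),(347,247),(346,198)]]))
B=init(L,np.array([c(*x,52) for x in[(413,188),(421,356),(470,353),(463,236),(583,226),(582,178)]]))
J=init(rect(52,68.5),np.array([c(*x,30,310) for x in[(208,236),(262,392),(467,325),(412,168)]]))
S=init(rect(80,150),np.array([c(*x,50) for x in[(133,188),(148,443),(635,398),(612,148)]]))
for nm,lp,z,e in(('A',[L],52,A),('B',[L],52,B),('pile',[rect(52,68.5),rect(22,38.5)],30,J),('jig',[rect(83,103)],14,J),('plate',[rect(80,150)],50,S)):
    print(nm,e)
    for im in(p,q): print('   ',*fit(im,lp,z,e))
E
python3 m.py; python3 -c "
from h import *
s=read_state();print(s['position'],R.from_quat(s['ee_rot']).as_matrix(),s['joints'])"
```

```text
A [491.58 286.99   0.08]
    [492.71 288.95   0.09] 0.5564479784808032 160
    [491.29 290.11   0.08] 1.0116167528645192 160
B [505.24 142.03   0.06]
    [506.64 143.74   0.06] 0.5740974376124843 160
    [504.63 144.8    0.06] 1.2072802262891975 142
pile [ 497.24 -254.44    0.32]
    [ 498.21 -253.32    0.32] 0.4373301307594596 293
    [ 496.53 -252.51    0.36] 1.8443765938804657 156
jig [ 497.24 -254.44    0.32]
    [ 497.95 -251.62    0.32] 0.5358670526020702 340
    [ 496.28 -244.39    0.31] 1.6501349302519148 184
plate [489.23 215.63   0.08]
    [490.47 216.97   0.09] 0.7656218113801824 416
    [490.18 221.55   0.05] 1.1864247278337658 203
[ 175.01646112 -599.96081489  404.71440954] [[-9.59993157e-01 -2.80023460e-01  1.77249173e-05]
 [-2.80023459e-01  9.59993157e-01  2.10628679e-05]
 [-2.29138965e-05  1.52568164e-05 -1.00000000e+00]] [-1.02839975e+00  3.84678832e-01  7.88395491e-03 -2.80188414e-05
 -1.19401034e+00 -2.58567720e-01]
```

Emit:
carry_out:
  slide:
    - [-0.593, 0.773, 0]
    - [-0.593, 0.773, 0]
    - [-0.593, 0.773, 0]
    - [-0.593, 0.773, 0]
    - [-0.593, 0.773, 0]
    - [-0.593, 0.773, 0]
    - [-0.593, 0.773, 0]
    - [-0.593, 0.773, 0]
  roll: [11.1, 11.1, 11.1, 11.1, 11.1, 11.1, 11.1, 11.1]
  claw: [0, 0, 0, 0, 0, 0, 0, 0]

```text
clock: 2.7
position: [356.1, -132.2, 405.3]
ee_rot: [-0.045, 0.999, -0.0, 0.001]
contact_force: [1.8, 0.1, 1.0]
gripper_width: 0.2
grasp_force: 0.0
```

```bash
cat >> h.py <<'E'
def to(x,y,z,xang):
    s=read_state();P,r=tool(s);M=r.as_matrix()
    a=np.degrees(np.arctan2(M[1,0],M[0,0]))
    d=M.T@(np.array([x,y,z])-P)
    print('slide',np.round(d/1000,4),'roll',round(-((xang-a+180)%360-180),2),'len',round(np.linalg.norm(d)),'| ang',round(a,2),'pos',np.round(P,1),'q1,q6',np.round(s['joints'][[0,5]],2),'F',np.round(s['contact_force'],1),'t',round(s['clock'],2))
E
python3 -c "
from h import *
to(528,308,245,-174.8)"
```

```text
slide [-0.2105  0.423   0.1606] roll -0.03 len 499 | ang -174.83 pos [ 356.1 -132.2  405.3] q1,q6 [ 0.08 -1.56] F [1.8 0.1 1. ] t 2.7
```

Emit:
carry_out:
  slide:
    - [-0.21, 0.423, 0]
    - [-0.21, 0.423, 0]
    - [-0.21, 0.423, 0]
    - [-0.21, 0.423, 0]
    - [-0.21, 0.423, 0]
    - [-0.21, 0.423, 0.05]
    - [-0.21, 0.423, 0.1]
    - [-0.21, 0.423, 0.16]
  roll: [0, 0, 0, 0, 0, 0, 0, 0]
  claw: [0, 0, 0, 0, 0, 0, 0, 0]

```text
clock: 3.7
position: [519.7, 287.1, 291.0]
ee_rot: [-0.046, 0.999, 0.002, 0.002]
contact_force: [-0.5, 0.1, -0.1]
gripper_width: 0.1
grasp_force: 0.0
```

Emit:
carry_out:
  slide:
    - [0, 0, 0]
    - [0, 0, 0.005]
  roll: [0, 0]
  claw: [0, 0]

```text
clock: 3.95
position: [519.1, 284.3, 287.2]
ee_rot: [-0.045, 0.999, 0.0, 0.001]
contact_force: [0.2, -0.3, 0.9]
gripper_width: -0.0
grasp_force: 0.0
```

```bash
python3 -c "
from h import *
p=shot('side','s1.png')
a=cv2.imread('pics/s1.png')
cv2.imwrite('pics/s1c.png',cv2.resize(a[150:350,150:350],None,fx=3,fy=3))
to(528,308,228,-174.8)"
```

```text
slide [-0.0111  0.0231  0.0593] roll -0.05 len 65 | ang -174.85 pos [518.9 283.9 287.3] q1,q6 [ 0.77 -2.26] F [ 0.1 -0.1 -0.4] t 4.0
```

View pics/s1c.png

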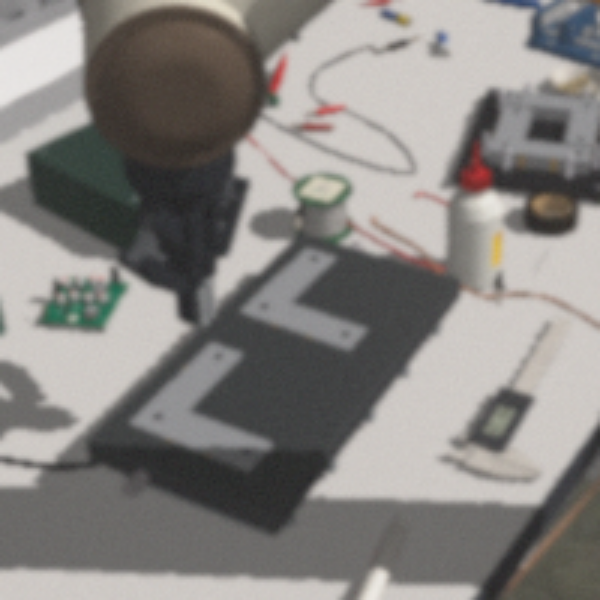

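The side view shows the closed fingertips at crop pixel (205,315), high behind the packs, with the way down clear. I'll move over the press point and lower.

Emit:
carry_out:
  slide:
    - [-0.011, 0.023, 0.03]
    - [-0.011, 0.023, 0.053]
    - [-0.011, 0.023, 0.053]
    - [-0.011, 0.023, 0.058]
    - [-0.011, 0.023, 0.06]
    - [-0.011, 0.023, 0.061]
    - [-0.011, 0.023, 0.061]
  roll: [0, 0, 0, 0, 0, 0, 0]
  claw: [0, 0, 0, 0, 0, 0, 0]

```text
clock: 4.88
position: [527.7, 308.3, 225.6]
ee_rot: [-0.045, 0.999, 0.0, 0.0]
contact_force: [-0.3, -0.4, 2.5]
gripper_width: -0.2
grasp_force: 1.2
```

```bash
python3 -c "
from h import *
to(528,308,224,-174.8)"
```

```text
slide [-0.0003 -0.0003  0.0016] roll -0.02 len 2 | ang -174.82 pos [527.7 308.3 225.6] q1,q6 [ 0.79 -2.27] F [-0.3 -0.4  2.5] t 4.88
```

Emit:
carry_out:
  slide:
    - [0, 0, 0.001]
    - [0, 0, 0.001]
  roll: [0, 0]
  claw: [0, 0]

```text
clock: 5.12
position: [527.9, 308.4, 225.5]
ee_rot: [-0.045, 0.999, 0.0, 0.001]
contact_force: [-0.2, -0.4, 7.3]
gripper_width: 0.1
grasp_force: 3.5
```

```bash
python3 -c "
from h import *
to(528,308,224,-174.8)"
```

```text
slide [-0.0001 -0.0004  0.0015] roll 0.0 len 2 | ang -174.8 pos [527.9 308.4 225.5] q1,q6 [ 0.79 -2.27] F [-0.2 -0.4  7.3] t 5.12
```

Emit:
carry_out:
  slide:
    - [0, 0, 0.001]
    - [0.008, 0, 0.001]
    - [0.02, 0, 0.001]
    - [0.035, 0, 0.001]
    - [0.05, 0, 0.001]
    - [0.065, 0, 0.001]
    - [0.077, 0, 0.001]
    - [0.08, 0, 0.001]
  roll: [0, 0, 0, 0, 0, 0, 0, 0]
  claw: [0, 0, 0, 0, 0, 0, 0, 0]

```text
clock: 6.12
position: [448.8, 302.4, 225.5]
ee_rot: [-0.046, 0.999, 0.002, 0.003]
contact_force: [3.1, 0.4, 6.7]
gripper_width: 0.1
grasp_force: 3.9
```

Emit:
carry_out:
  slide:
    - [0, 0, 0]
    - [0, 0, -0.04]
    - [-0.06, 0, -0.08]
    - [-0.12, 0, -0.12]
    - [-0.12, 0, -0.12]
  roll: [0, 0, 0, 0, 0]
  claw: [0, 0, 0.06, 0.06, 0.06]

```text
clock: 6.75
position: [570.1, 312.0, 345.6]
ee_rot: [-0.044, 0.999, 0.002, 0.002]
contact_force: [-0.3, 0.4, -1.3]
gripper_width: 54.4
grasp_force: 0.0
```

```bash
python3 -c "
from h import *
np.set_printoptions(precision=2,suppress=True)
p=shot('top');q=shot('side','s2.png')
for im in(p,q): print(*fit(im,[L],52,[412,281,.09],reach=(14,8,5)))
a=cv2.imread('pics/s2.png')
t=cv2.cvtColor(p['img'],cv2.COLOR_RGB2BGR)
cv2.imwrite('pics/s2c.png',np.hstack([cv2.resize(x,None,fx=2.6,fy=2.6) for x in(a[200:350,150:300],t[160:310,110:260])]))
to(528,308,224,-174.8)"
```

```text
[414.78 283.19   0.09] 0.47255866461843743 154
[413.45 285.7    0.09] 1.0025460469868943 151
slide [ 0.04 -0.    0.12] roll -0.13 len 127 | ang -174.93 pos [569.  311.8 343.9] q1,q6 [ 0.75 -2.23] F [-1.4  0.2 -1.1] t 6.85
```

View pics/s2c.png

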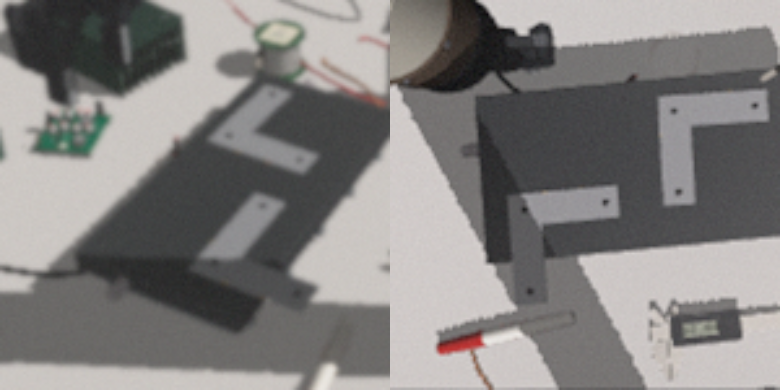

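Pack A now overhangs the front edge by about 42 mm, still square to it, with its tip at right-panel pixel (527,298). Next I grip arm A.

Emit:
carry_out:
  slide:
    - [0.191, -0.023, 0.05]
    - [0.191, -0.023, 0.05]
    - [0.191, -0.023, 0.08]
    - [0.191, -0.023, 0.085]
    - [0.191, -0.023, 0.115]
    - [0.191, -0.023, 0.1295]
    - [0.191, -0.023, 0.1295]
    - [0.191, -0.023, 0.1295]
  roll: [0, 0, 0, 0, 0, 0, 0, 0]
  claw: [0.06, 0.06, 0.06, 0.06, 0.06, 0.06, 0.06, 0.06]

```text
clock: 7.85
position: [378.9, 271.6, 213.7]
ee_rot: [-0.045, 0.999, 0.0, -0.0]
contact_force: [0.2, -0.2, 0.8]
gripper_width: 60.2
grasp_force: 0.4
```

```bash
python3 -c "
from h import *
p=shot('side');q=shot('top')
cv2.imwrite('pics/s3.png',cv2.cvtColor(np.hstack([cv2.resize(p['img'][220:330,180:290],None,fx=3.6,fy=3.6),cv2.resize(q['img'][200:310,120:230],None,fx=3.6,fy=3.6)]),cv2.COLOR_RGB2BGR))
to(376.4,317.8,214.5,-174.8)"
```

```text
slide [-0.0014  0.0461 -0.0004] roll -0.03 len 46 | ang -174.83 pos [379.2 271.8 214. ] q1,q6 [ 0.97 -2.45] F [-0.4 -0.3  1. ] t 7.95
```

View pics/s3.png

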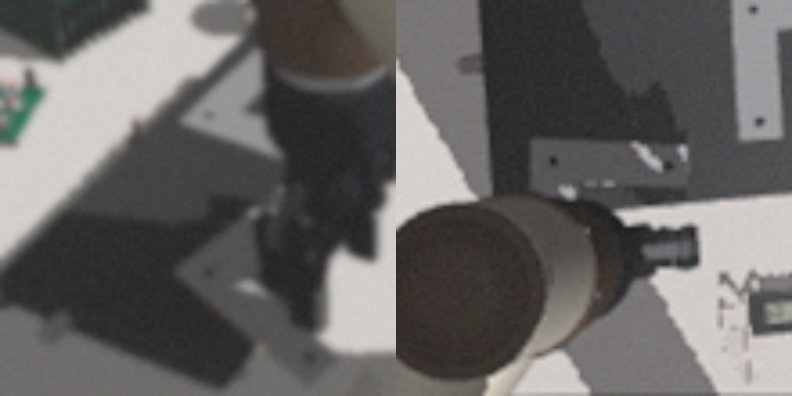

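My tool-y sign was wrong, so the gripper came down 46 mm short of the arm, next to it. I'm raising it straight up and looking again at where the pack lies.

Emit:
carry_out:
  slide:
    - [0, 0, -0.03]
    - [0, 0, -0.08]
    - [-0.06, 0, -0.12]
    - [-0.12, 0, -0.12]
    - [-0.18, 0, -0.12]
    - [-0.19, 0, -0.12]
  roll: [0, 0, 0, 0, 0, 0]
  claw: [0.06, 0.06, 0.06, 0.06, 0.06, 0.06]

```text
clock: 8.7
position: [571.3, 288.4, 333.0]
ee_rot: [-0.044, 0.999, 0.0, 0.001]
contact_force: [-0.8, -0.8, -0.3]
gripper_width: 59.8
grasp_force: 0.0
```

```bash
python3 -c "
from h import *
np.set_printoptions(precision=2,suppress=True)
p=shot('top');q=shot('side')
for e in([412,281,.09],[406,279,.09]):
  for im in(p,q): print(*fit(im,[L],52,e,reach=(14,8,5)))
cv2.imwrite('pics/s4.png',cv2.cvtColor(np.hstack([cv2.resize(q['img'][200:330,160:290],None,fx=3,fy=3),cv2.resize(p['img'][180:310,110:240],None,fx=3,fy=3)]),cv2.COLOR_RGB2BGR))
to(376.4,317.8,214.5,-174.8)"
```

```text
[400.12 280.62  -0.06] 0.5248845332842951 156
[398.81 282.94  -0.06] 0.9892359064504692 155
[400.12 280.67  -0.06] 0.5527683390448356 156
[398.89 282.97  -0.06] 0.9848393508133471 155
slide [0.19 0.05 0.12] roll -0.15 len 228 | ang -174.95 pos [569.3 288.3 332.7] q1,q6 [ 0.72 -2.2 ] F [-1.3  0.1 -0.7] t 8.8
```

View pics/s4.png

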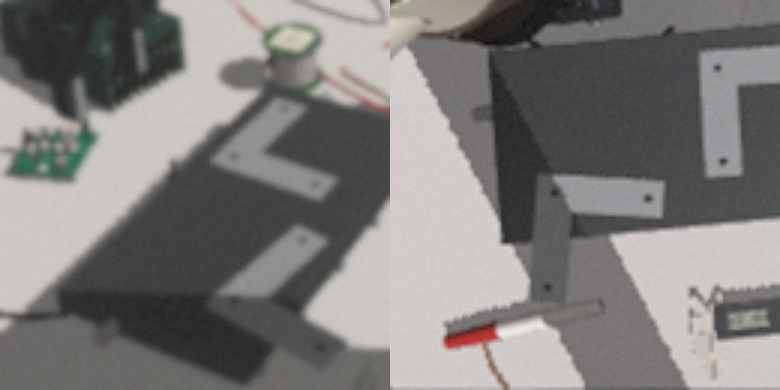

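The pack was nudged to about (399.5, 281.7), yaw -0.06. It still lies flat and its centre of mass is about 12 mm inside the edge, so I can grip it there.

```bash
python3 -c "
from h import *
to(376.8,320,270,-183.44)
to(376.8,320,214.5,-183.44)"
```

```text
slide [0.1889 0.0485 0.0628] roll 8.49 len 205 | ang -174.95 pos [569.3 288.3 332.7] q1,q6 [ 0.72 -2.2 ] F [-1.3  0.1 -0.7] t 8.8
slide [0.1889 0.0485 0.1183] roll 8.49 len 228 | ang -174.95 pos [569.3 288.3 332.7] q1,q6 [ 0.72 -2.2 ] F [-1.3  0.1 -0.7] t 8.8
```

Emit:
carry_out:
  slide:
    - [0.189, 0.0485, 0]
    - [0.189, 0.0485, 0.02]
    - [0.189, 0.0485, 0.04]
    - [0.189, 0.0485, 0.06]
    - [0.189, 0.0485, 0.06]
    - [0.189, 0.0485, 0.06]
  roll: [8.5, 8.5, 8.5, 8.5, 8.5, 8.5]
  claw: [0.06, 0.06, 0.06, 0.06, 0.06, 0.06]

```text
clock: 9.55
position: [376.0, 320.4, 274.7]
ee_rot: [0.029, 1.0, 0.001, 0.001]
contact_force: [0.5, -0.1, 0.6]
gripper_width: 60.1
grasp_force: 0.0
```

```bash
python3 -c "
from h import *
to(376.8,320,214.5,-183.44)"
```

```text
slide [-0.0007 -0.0005  0.0602] roll 0.15 len 60 | ang 176.71 pos [376.  320.4 274.7] q1,q6 [ 1.04 -2.66] F [ 0.5 -0.1  0.6] t 9.55
```

Emit:
carry_out:
  slide:
    - [0, 0, 0.03]
    - [0, 0, 0.055]
    - [0, 0, 0.059]
    - [0, 0, 0.059]
    - [0, 0, 0.059]
    - [0, 0, 0.059]
    - [0, 0, 0.059]
    - [0, 0, 0.059]
  roll: [0, 0, 0, 0, 0, 0, 0, 0]
  claw: [0.06, 0.06, 0.06, 0.06, 0.02, 0.02, 0.02, 0.02]

```text
clock: 10.55
position: [376.1, 320.4, 215.1]
ee_rot: [0.029, 1.0, 0.001, 0.001]
contact_force: [0.8, -0.4, 5.5]
gripper_width: 26.7
grasp_force: 58.8
```

```bash
python3 -c "
from h import *
to(376.8,320,214.5,-183.44)
p=shot('side')
cv2.imwrite('pics/s5.png',cv2.cvtColor(cv2.resize(p['img'][220:330,180:290],None,fx=4,fy=4),cv2.COLOR_RGB2BGR))"
```

```text
slide [-0.0007 -0.0004  0.0006] roll 0.13 len 1 | ang 176.69 pos [376.1 320.4 215.1] q1,q6 [ 1.04 -2.66] F [ 0.8 -0.4  5.5] t 10.55
```

View pics/s5.png

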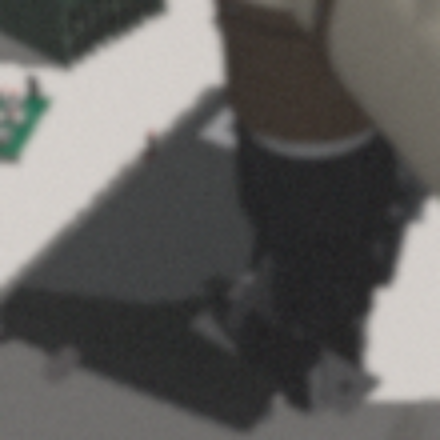

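Emit:
carry_out:
  slide:
    - [0, 0, -0.004]
    - [0, 0, -0.02]
    - [0, 0, -0.05]
    - [0.02, 0, -0.1]
    - [0.02, 0, -0.15]
    - [0.02, 0, -0.15]
  roll: [0, 0, 0, 0, 0, 0]
  claw: [0.02, 0.02, 0.02, 0.02, 0.02, 0.02]

```text
clock: 11.35
position: [356.0, 321.8, 368.1]
ee_rot: [0.029, 1.0, 0.004, 0.002]
contact_force: [-0.9, -0.1, -2.4]
gripper_width: 26.8
grasp_force: 59.2
```

```bash
python3 -c "
from h import *
to(376.8,320,214.5,-183.44)
p=shot('side');q=shot('top')
cv2.imwrite('pics/s6.png',cv2.cvtColor(np.hstack([cv2.resize(p['img'][170:300,170:300],None,fx=3,fy=3),cv2.resize(q['img'][180:310,110:240],None,fx=3,fy=3)]),cv2.COLOR_RGB2BGR))"
```

```text
slide [-0.0202 -0.0018  0.1537] roll 0.15 len 155 | ang 176.71 pos [356.  321.8 368.1] q1,q6 [ 1.07 -2.7 ] F [-0.9 -0.1 -2.4] t 11.35
```

View pics/s6.png

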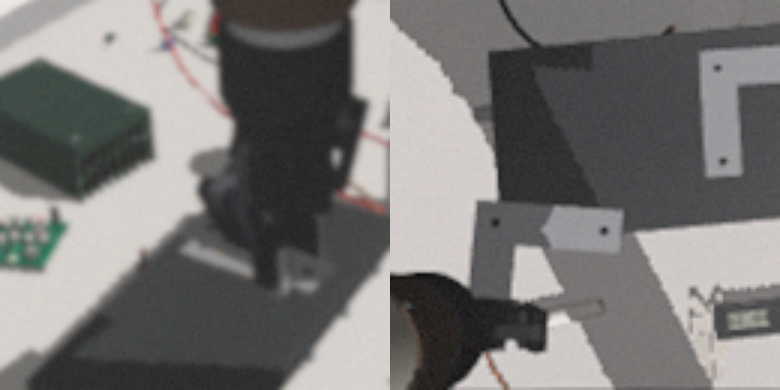

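Pack A is held level in the fingers, clear of the plate. Its arm B end is at right-panel pixel (605,230). I'm carrying it over the jig.

```bash
python3 -c "
from h import *
to(530.3,-233.3,370,108.33)"
```

```text
slide [-0.2072 -0.5428 -0.0062] roll 68.3 len 581 | ang 176.63 pos [355.4 320.7 363.9] q1,q6 [ 1.07 -2.7 ] F [ 0.6 -0.5 -2.4] t 11.45
```

Emit:
carry_out:
  slide:
    - [-0.02, -0.055, -0.01]
    - [-0.04, -0.11, -0.01]
    - [-0.06, -0.16, -0.01]
    - [-0.08, -0.21, -0.01]
    - [-0.1, -0.27, -0.01]
    - [-0.125, -0.33, -0.01]
    - [-0.15, -0.39, -0.01]
    - [-0.17, -0.45, -0.01]
  roll: [9, 18, 27, 36, 45, 54, 63, 68.3]
  claw: [0.02, 0.02, 0.02, 0.02, 0.02, 0.02, 0.02, 0.02]

```text
clock: 12.45
position: [497.8, -133.7, 372.0]
ee_rot: [0.587, 0.81, -0.001, -0.002]
contact_force: [0.9, 1.1, -0.7]
gripper_width: 27.2
grasp_force: 59.3
```

```bash
python3 -c "
from h import *
to(530.3,-233.3,300,108.33)"
```

```text
slide [-0.1049  0.0002  0.0718] roll -0.19 len 127 | ang 108.14 pos [ 497.8 -133.7  372. ] q1,q6 [ 0.05 -2.88] F [ 0.9  1.1 -0.7] t 12.45
```

Emit:
carry_out:
  slide:
    - [-0.06, 0, 0]
    - [-0.105, 0, 0.02]
    - [-0.105, 0, 0.06]
    - [-0.105, 0, 0.11]
    - [-0.105, 0, 0.132]
    - [-0.105, 0, 0.132]
    - [-0.105, 0, 0.132]
  roll: [-0.2, -0.2, -0.2, -0.2, -0.2, -0.2, -0.2]
  claw: [0.02, 0.02, 0.02, 0.02, 0.02, 0.02, 0.02]

```text
clock: 13.32
position: [531.0, -231.4, 242.3]
ee_rot: [0.584, 0.812, -0.0, -0.0]
contact_force: [-0.0, -0.4, -0.9]
gripper_width: 26.6
grasp_force: 59.3
```

```bash
cat > hold.py <<'E'
from h import *
import sys
np.set_printoptions(precision=2,suppress=True)
slot=int(sys.argv[1]);px=float(sys.argv[2]);dz=float(sys.argv[3]);name=sys.argv[4]
s=read_state();P,r=tool(s);M=r.as_matrix();a=np.arctan2(M[1,0],M[0,0]);yaw=a+np.pi
mid=P[:2]-world([0,0,yaw],[px,37])
print('tool',P,np.degrees(a),'t',s['clock'],'w',s['gripper_width'],'expected pack',mid,yaw)
for n in('top','side'):
    p=shot(n,name+n+'.png');print(n,*fit(p,[L],P[2]-dz,[*mid,yaw],reach=(8,5)))
E
python3 hold.py 1 -25 163.1 h1
```

```text
tool [ 530.98 -231.35  242.33] 108.57191665767527 t 13.325 w 26.635658050857664 expected pack [ 503.87 -266.83] 5.0365300744671035
top [ 501.78 -265.69    5.06] 1.7132254765283266 85
side [ 505.33 -261.02    5.08] 1.4942198044116823 73
```

```bash
cat > dep.py <<'E'
from h import *
import sys
np.set_printoptions(precision=2,suppress=True)
def cloud(p):
    K=np.array(p['mtx']);T=np.array(p['world_from_camera']);z=p['z_map'];v,u=np.indices(z.shape)
    X=np.stack([(u-K[0,2])/K[0,0]*z,-(v-K[1,2])/K[1,1]*z,-z],-1)
    return X@T[:3,:3].T+T[:3,3]
if __name__=='__main__':
    px,dz=float(sys.argv[1]),float(sys.argv[2])
    s=read_state();P,r=tool(s);M=r.as_matrix();yaw=np.arctan2(M[1,0],M[0,0])+np.pi
    mid=P[:2]-world([0,0,yaw],[px,37]);zt=P[2]-dz
    print('exp',mid,np.degrees(yaw)-360,zt)
    ims=[]
    for n in('top','side'):
        p=shot(n);W=cloud(p);h=W[...,2]
        loc=(W[...,:2]-mid)@np.array([[np.cos(yaw),-np.sin(yaw)],[np.sin(yaw),np.cos(yaw)]])
        m=(abs(h-zt)<5)&(abs(loc)<65).all(-1)&(p['z_map']>0)
        q=loc[m];hh=h[m]
        print(n,m.sum(),'z',np.median(hh),'spread',np.percentile(hh,[10,90]),'tilt',np.linalg.lstsq(np.c_[q,np.ones(len(q))],hh,rcond=None)[0])
        # px of outer edge of arm B (x=52) over y -45..0; its end (y=-52) over x 27..47; arm A outer (y=52)
        b=lambda sel,ax,f:np.percentile(q[sel,ax],f) if sel.sum()>5 else None
        B=(q[:,0]>15)
        bins=[q[(q[:,1]>k)&(q[:,1]<k+8),0].max(initial=-99) for k in range(-48,40,8)];print(' arm B outer x',np.round(bins,1))
        bins=[q[(q[:,1]>k)&(q[:,1]<k+8)&(q[:,0]>5),0].min(initial=99) for k in range(-48,16,8)];print(' arm B inner x',np.round(bins,1))
        bins=[q[(q[:,0]>k)&(q[:,0]<k+8),1].min(initial=99) for k in range(24,48,8)];print(' arm B end y',np.round(bins,1))
        ims.append(p['img'])
    c=[proj(p,[*mid,zt]).astype(int) for p in()]
    T=ims[0][170:300,330:460];S=ims[1][120:250,270:400]
    cv2.imwrite('pics/hold%d.png'%(s['clock']*10),cv2.cvtColor(np.hstack([cv2.resize(x,None,fx=3,fy=3) for x in(S,T)]),cv2.COLOR_RGB2BGR))
E
python3 dep.py -25 163.1
```

```text
exp [ 504.05 -266.81] -71.42673953673005 80.31752558676888
top 207 z 78.73491753924372 spread [76.37 80.99] tilt [-0.02 -0.01 78.96]
 arm B outer x [ 52.   52.6  52.4  49.   23.6 -99.  -99.  -32.2 -36.2 -32.5 -48.8]
 arm B inner x [22.4 23.  21.8 22.6 23.6 99.  99.  99. ]
 arm B end y [-53.6 -53.8 -54. ]
side 218 z 78.25908849852829 spread [76.72 80.32] tilt [-0.02  0.   78.6 ]
 arm B outer x [ 48.1  48.2  50.6  51.8  50.3  52.6  35.5  42.  -32.3  44.   52.2]
 arm B inner x [22.1 23.6 18.2 20.6 21.9 22.1 23.  19.1]
 arm B end y [-54.3 -53.5 -52.8]
```

```bash
python3 -c "
from h import *
to(531.7,-232.5,206,108.33)"
```

```text
slide [-0.0013  0.0002  0.0376] roll 0.24 len 38 | ang 108.57 pos [ 531.  -231.3  243.6] q1,q6 [-0.13 -2.69] F [-0.6  0.2 -0.9] t 13.53
```

Emit:
carry_out:
  slide:
    - [-0.0013, 0, 0.015]
    - [-0.0013, 0, 0.028]
    - [-0.0013, 0, 0.033]
    - [-0.0013, 0, 0.036]
    - [-0.0013, 0, 0.037]
    - [-0.0013, 0, 0.037]
  roll: [0.25, 0.25, 0.25, 0.25, 0.25, 0.25]
  claw: [0.02, 0.02, 0.02, 0.02, 0.02, 0.02]

```text
clock: 14.28
position: [531.3, -232.5, 205.6]
ee_rot: [0.586, 0.811, 0.0, 0.0]
contact_force: [0.2, 0.8, -0.5]
gripper_width: 27.2
grasp_force: 59.3
```

```bash
python3 -c "
from h import *
to(531.7,-232.5,203,108.33)"; python3 dep.py -25 163.1; ls pics|tail -3
```

```text
slide [-0.0001  0.0004  0.0026] roll -0.01 len 3 | ang 108.32 pos [ 531.3 -232.5  205.6] q1,q6 [-0.13 -2.69] F [ 0.2  0.8 -0.5] t 14.28
exp [ 504.03 -267.91] -71.68380747935737 42.46192134948993
top 193 z 40.536114008320055 spread [38.36 43.29] tilt [-0.02 -0.01 40.93]
 arm B outer x [ 51.6  60.   52.6  40.5  24.4 -99.  -99.  -32.4 -35.3 -33.  -48.4]
 arm B inner x [21.3 22.7 23.1 23.  24.4 99.  99.  99. ]
 arm B end y [-54.1 -60.8 -54. ]
side 222 z 40.69101739346894 spread [38.73 42.64] tilt [-0.02 -0.01 40.94]
 arm B outer x [ 53.6  57.2  47.   48.7  55.1  49.   32.3  28.4 -24.5  43.5  49.5]
 arm B inner x [19.3 20.4 25.6 23.8 18.6 22.4 21.1 20.4]
 arm B end y [-53.5 -59.4 -55.6]
top0.png
top0L.png
top0R.png
```

Emit:
carry_out:
  slide:
    - [0, 0, 0.0015]
    - [0, 0, 0.003]
    - [0, 0, 0.003]
  roll: [0, 0, 0]
  claw: [0.02, 0.02, 0.02]

```text
clock: 14.75
position: [531.3, -232.5, 203.4]
ee_rot: [0.585, 0.811, -0.0, 0.0]
contact_force: [-2.0, 1.3, 4.8]
gripper_width: 26.9
grasp_force: 62.4
```

```bash
python3 -c "
from h import *
to(531.7,-232.5,201,108.33)
p=shot('top');q=shot('side')
cv2.imwrite('pics/pl1.png',cv2.cvtColor(np.hstack([cv2.resize(x,None,fx=4,fy=4,interpolation=cv2.INTER_CUBIC) for x in(q['img'][130:230,290:390],p['img'][175:275,340:440])]),cv2.COLOR_RGB2BGR))"
```

```text
slide [-0.0001  0.0004  0.0024] roll 0.0 len 2 | ang 108.33 pos [ 531.3 -232.5  203.4] q1,q6 [-0.13 -2.69] F [-2.   1.3  4.8] t 14.75
```

View pics/pl1.png

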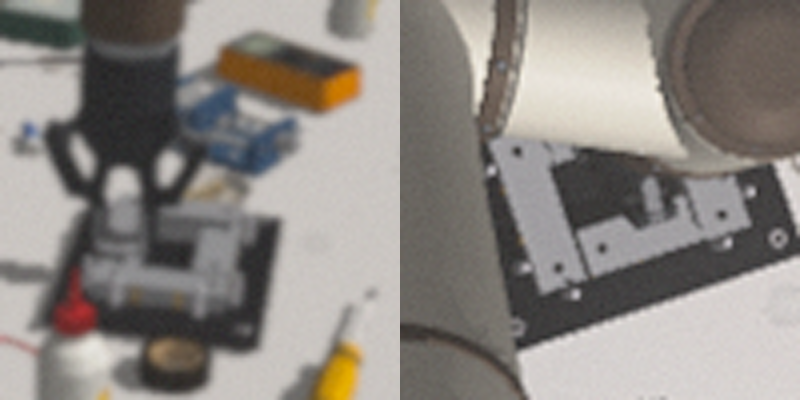

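The right panel shows arm B lying inside its dowels at (750,190) and (725,243). The light contact force fits the fingertips just touching the pile, so I'm releasing here.

Emit:
carry_out:
  slide:
    - [0, 0, -0.0005]
    - [0, 0, -0.0005]
    - [0, 0, -0.0005]
    - [0, 0, -0.001]
    - [0, 0, -0.001]
  roll: [0, 0, 0, 0, 0]
  claw: [0.045, 0.05, 0.05, 0.05, 0.05]

```text
clock: 15.48
position: [531.2, -232.5, 203.3]
ee_rot: [0.586, 0.811, -0.0, -0.0]
contact_force: [1.0, 0.1, -1.0]
gripper_width: 49.9
grasp_force: 0.0
```

Emit:
carry_out:
  slide:
    - [0, 0, -0.01]
    - [0, 0, -0.04]
    - [0, 0, -0.1]
    - [0, 0, -0.15]
    - [0.06, 0, -0.19]
    - [0.12, 0, -0.19]
    - [0.18, 0, -0.19]
    - [0.2, 0, -0.19]
  roll: [0, 0, 0, 0, 0, 0, 0, 0]
  claw: [0.05, 0.05, 0.05, 0.05, 0.05, 0.05, 0.05, 0.05]

```text
clock: 16.48
position: [466.8, -40.6, 394.7]
ee_rot: [0.584, 0.811, 0.001, 0.001]
contact_force: [1.1, -0.5, -0.2]
gripper_width: 50.1
grasp_force: 0.0
```

```bash
cat > chk.py <<'E'
from dep import *
J=[497.9,-253,.32]
for n in('top','side'):
    p=shot(n,'c%d%s.png'%(read_state()['clock']*10,n));W=cloud(p)
    c,s=np.cos(J[2]),np.sin(J[2]); loc=(W[...,:2]-J[:2])@np.array([[c,-s],[s,c]])
    print(n)
    for nm,x,y in(('slot1 A',37,0),('slot1 B',-30,-53.5),('slot1 corner',37,-53.5),('slot2 A',-37,0),('slot2 B',30,53.5),('slot2 corner',-37,53.5)):
        m=(abs(loc[...,0]-x)<12)&(abs(loc[...,1]-y)<12); print('  ',nm,m.sum(),np.median(W[...,2][m]) if m.any() else None)
E
python3 chk.py; python3 -c "
from h import *
to(531.7,-232.5,203,108.33)
p=shot('top');print(*fit(p,[L],32,[503,-268.7,.32-np.pi/2]),fit(p,[rect(52,68.5)],32,[497.9,-253,.32]),*fit(p,[L],52,[506,143.7,.06]))"
```

```text
top
   slot1 A 90 31.428451285038932
   slot1 B 94 31.22640640546763
   slot1 corner 94 31.006928730870413
   slot2 A 90 29.375635846745467
   slot2 B 94 29.08073145352671
   slot2 corner 95 29.121486844583615
side
   slot1 A 31 30.761727079888942
   slot1 B 55 24.43634924444939
   slot1 corner 24 31.24926004677485
   slot2 A 59 27.089345514172123
   slot2 B 57 18.710923965441566
   slot2 corner 59 26.335203692471055
slide [-2.020e-01 -2.000e-04  1.916e-01] roll 0.2 len 278 | ang 108.53 pos [467.3 -41.1 394.6] q1,q6 [ 0.26 -3.08] F [ 1.1 -0.5  0.5] t 16.57
[ 503.36932115 -268.6253174    -1.25833532] 0.6287712186143352 146 (array([ 4.98245760e+02, -2.53018184e+02,  3.15064631e-01]), np.float64(0.5032092603205729), 201) [5.06715038e+02 1.43985462e+02 5.72310205e-02] 0.526252546628913 127
```

Pack A is seated flat, 2 mm above the old layer at all three sample spots. Now pack B, pressing at (541.9, 162.5).

```bash
python3 -c "
from h import *
to(541.9,162.5,260,-176.7)"
```

```text
slide [0.1706 0.1346 0.1346] roll -74.85 len 256 | ang 108.45 pos [467.9 -41.9 394.4] q1,q6 [ 0.26 -3.08] F [ 0.3  0.8 -1.2] t 16.62
```

Emit:
carry_out:
  slide:
    - [0.043, 0.034, 0]
    - [0.085, 0.067, 0]
    - [0.128, 0.1, 0]
    - [0.1706, 0.1346, 0]
    - [0.1706, 0.1346, 0.05]
    - [0.1706, 0.1346, 0.1]
    - [0.1706, 0.1346, 0.134]
    - [0.1706, 0.1346, 0.134]
  roll: [-10, -20, -30, -40, -50, -60, -70, -74.9]
  claw: [0, 0, 0, 0, 0, 0, 0, 0]

```text
clock: 17.62
position: [542.5, 160.0, 255.8]
ee_rot: [-0.029, 1.0, -0.002, -0.003]
contact_force: [0.1, 0.4, 1.4]
gripper_width: -0.1
grasp_force: 0.0
```

```bash
python3 -c "
from h import *
to(541.9,162.5,224,-176.7)"
```

```text
slide [0.0002 0.0026 0.0318] roll -0.02 len 32 | ang -176.72 pos [542.5 160.  255.8] q1,q6 [ 0.57 -2.09] F [0.1 0.4 1.4] t 17.62
```

Emit:
carry_out:
  slide:
    - [0, 0.002, 0.015]
    - [0, 0.002, 0.028]
    - [0, 0.002, 0.03]
    - [0, 0.002, 0.03]
  roll: [0, 0, 0, 0]
  claw: [0, 0, 0, 0]

```text
clock: 18.12
position: [542.5, 163.6, 229.3]
ee_rot: [-0.028, 1.0, -0.0, 0.0]
contact_force: [-0.4, -0.4, 0.6]
gripper_width: 0.3
grasp_force: 0.0
```

```bash
python3 -c "
from h import *
to(541.9,162.5,224,-176.7)"
```

```text
slide [ 0.0007 -0.001   0.0053] roll -0.1 len 5 | ang -176.8 pos [542.5 163.6 229.3] q1,q6 [ 0.58 -2.09] F [-0.4 -0.4  0.6] t 18.12
```

Emit:
carry_out:
  slide:
    - [0, -0.001, 0.002]
    - [0, -0.001, 0.004]
    - [0, -0.001, 0.0055]
    - [0, -0.001, 0.0055]
  roll: [0, 0, 0, 0]
  claw: [0, 0, 0, 0]

```text
clock: 18.62
position: [542.9, 162.8, 225.5]
ee_rot: [-0.028, 1.0, 0.0, 0.001]
contact_force: [-1.9, -1.2, 7.1]
gripper_width: -0.6
grasp_force: 3.5
```

Emit:
carry_out:
  slide:
    - [0, 0, 0.001]
    - [0.008, 0, 0.001]
    - [0.02, 0, 0.001]
    - [0.035, 0, 0.001]
    - [0.05, 0, 0.001]
    - [0.065, 0, 0.001]
    - [0.078, 0, 0.001]
    - [0.081, 0, 0.001]
  roll: [0, 0, 0, 0, 0, 0, 0, 0]
  claw: [0, 0, 0, 0, 0, 0, 0, 0]

```text
clock: 19.62
position: [462.9, 159.2, 225.5]
ee_rot: [-0.029, 1.0, 0.002, 0.004]
contact_force: [1.6, -0.2, 8.8]
gripper_width: -0.0
grasp_force: 4.1
```

Emit:
carry_out:
  slide:
    - [0, 0, 0]
    - [0, 0, -0.04]
    - [-0.05, 0, -0.08]
    - [-0.1, 0, -0.12]
    - [-0.1, 0, -0.12]
  roll: [0, 0, 0, 0, 0]
  claw: [0, 0, 0.06, 0.06, 0.06]

```text
clock: 20.25
position: [564.5, 164.1, 346.4]
ee_rot: [-0.027, 1.0, 0.002, 0.004]
contact_force: [-1.2, 0.2, -0.4]
gripper_width: 54.5
grasp_force: 0.0
```

```bash
python3 -c "
from h import *
p=shot('top');q=shot('side')
for im in(p,q):
  e,m,n=fit(im,[L],52,[426,139.5,.058],reach=(14,8,5));print(e,m,n)
  g=world(e,[-28,37]);print('grip',g,'ang',-180+np.degrees(e[2]))
g=(g[0],g[1])
to(*g,270,-180+np.degrees(e[2]))"
```

```text
[4.27886880e+02 1.40288232e+02 6.93110107e-02] 0.52061069953456 159
grip [397.39165456 175.26023815] ang -176.02877161575668
[4.26233113e+02 1.41991545e+02 5.78153204e-02] 1.0113464556848935 157
grip [396.14192092 177.31179621] ang -176.68742614743877
slide [0.1641 0.0229 0.0727] roll -0.16 len 181 | ang -176.85 pos [561.3 163.4 342.6] q1,q6 [ 0.56 -2.08] F [-0.2  1.  -1.1] t 20.35
```

```bash
python3 -c "
from h import *
to(391.9,175.9,275,-176.33)"
```

```text
slide [0.1684 0.0217 0.0677] roll -0.52 len 183 | ang -176.85 pos [561.3 163.4 342.6] q1,q6 [ 0.56 -2.08] F [-0.2  1.  -1.1] t 20.35
```

Emit:
carry_out:
  slide:
    - [0.06, 0.0217, 0]
    - [0.12, 0.0217, 0]
    - [0.1684, 0.0217, 0.02]
    - [0.1684, 0.0217, 0.05]
    - [0.1684, 0.0217, 0.0677]
    - [0.1684, 0.0217, 0.0677]
    - [0.1684, 0.0217, 0.0677]
  roll: [-0.5, -0.5, -0.5, -0.5, -0.5, -0.5, -0.5]
  claw: [0.06, 0.06, 0.06, 0.06, 0.06, 0.06, 0.06]

```text
clock: 21.22
position: [391.8, 175.8, 275.3]
ee_rot: [-0.033, 0.999, -0.0, -0.0]
contact_force: [0.0, 0.8, -0.3]
gripper_width: 60.4
grasp_force: 0.0
```

```bash
python3 -c "
from h import *
to(391.9,175.9,218,-176.33)"
```

```text
slide [-0.0001  0.0001  0.0573] roll 0.06 len 57 | ang -176.27 pos [391.8 175.8 275.3] q1,q6 [ 0.8  -2.31] F [ 0.   0.8 -0.3] t 21.23
```

Emit:
carry_out:
  slide:
    - [0, 0, 0.03]
    - [0, 0, 0.053]
    - [0, 0, 0.057]
    - [0, 0, 0.057]
    - [0, 0, 0.057]
    - [0, 0, 0.057]
    - [0, 0, 0.057]
    - [0, 0, 0.057]
  roll: [0, 0, 0, 0, 0, 0, 0, 0]
  claw: [0.06, 0.06, 0.06, 0.06, 0.02, 0.02, 0.02, 0.02]

```text
clock: 22.22
position: [392.3, 176.2, 218.8]
ee_rot: [-0.033, 0.999, 0.001, 0.001]
contact_force: [-1.0, 0.4, 5.0]
gripper_width: 26.8
grasp_force: 58.8
```

Emit:
carry_out:
  slide:
    - [0, 0, -0.004]
    - [0, 0, -0.02]
    - [0, 0, -0.05]
    - [0, 0, -0.1]
    - [0, 0, -0.15]
    - [0, 0, -0.15]
    - [0, 0, -0.15]
  roll: [0, 0, 0, 0, 0, 0, 0]
  claw: [0.02, 0.02, 0.02, 0.02, 0.02, 0.02, 0.02]

```text
clock: 23.1
position: [391.5, 175.4, 367.4]
ee_rot: [-0.032, 0.999, -0.0, -0.001]
contact_force: [0.5, -0.7, -1.2]
gripper_width: 26.8
grasp_force: 59.1
```

```bash
python3 dep.py -33 166.1; python3 - <<'E'
from h import *
J=[498.2,-253.0,.317]
yaw=J[2]+np.pi/2
mid=world(J,[0,16.5]); t=world([*mid,yaw],[-33,37]); print(t,np.degrees(yaw)+180-360)
to(*t,370,np.degrees(yaw)+180)
E
```

```text
exp [426.82 140.59] -356.3284889293412 201.28262252412983
top 771 z 198.4824180960436 spread [196.86 200.43] tilt [ -0.01  -0.   198.87]
 arm B outer x [49.8 48.2 48.9 49.5 50.  50.5 49.  49.5 50.  50.6 51. ]
 arm B inner x [19.8 20.4 21.1 21.5 21.9 20.5 21.  21.4]
 arm B end y [-52.2 -52.6 -53.2]
side 409 z 198.1858748696166 spread [197.03 200.23] tilt [ -0.03   0.   198.56]
 arm B outer x [-99.  -99.  -99.   48.8  49.5  48.   50.4  49.   48.8  50.   49.7]
 arm B inner x [99.  99.  99.  47.1 39.3 30.8 25.8 21.1]
 arm B end y [ -0.1 -10.6 -20.8]
[ 468.18686855 -280.21143033] -71.83723789435294
slide [-0.047  -0.4597 -0.0025] roll -104.47 len 462 | ang -176.31 pos [391.6 175.5 366.6] q1,q6 [ 0.8  -2.31] F [-0.3  0.4 -0.5] t 23.2
```

Emit:
carry_out:
  slide:
    - [0, -0.03, -0.01]
    - [-0.005, -0.08, -0.01]
    - [-0.01, -0.13, -0.01]
    - [-0.02, -0.18, -0.01]
    - [-0.025, -0.23, -0.01]
    - [-0.03, -0.28, -0.01]
    - [-0.035, -0.33, -0.01]
    - [-0.04, -0.37, -0.01]
  roll: [-10, -20, -30, -40, -50, -60, -70, -80]
  claw: [0.02, 0.02, 0.02, 0.02, 0.02, 0.02, 0.02, 0.02]

```text
clock: 24.2
position: [455.5, -188.6, 376.5]
ee_rot: [-0.631, 0.776, 0.001, -0.001]
contact_force: [1.2, 0.2, 0.4]
gripper_width: 26.7
grasp_force: 59.2
```

```bash
cat > tgt.py <<'E'
from h import *
import sys
px,py,z=map(float,sys.argv[1:4])
J=[498.2,-253.0,.317];yaw=J[2]+np.pi/2
t=world([*world(J,[0,16.5]),yaw],[px,py]);to(*t,z,np.degrees(yaw)+180)
E
python3 tgt.py -31.5 37.6 245
```

```text
slide [ 0.0861 -0.0304  0.1314] roll -29.94 len 160 | ang -101.78 pos [ 455.5 -188.6  376.5] q1,q6 [-0.06 -0.14] F [1.2 0.2 0.4] t 24.2
```

Emit:
carry_out:
  slide:
    - [0.04, -0.015, 0]
    - [0.08, -0.028, 0]
    - [0.08, -0.028, 0.04]
    - [0.08, -0.028, 0.08]
    - [0.08, -0.028, 0.12]
    - [0.08, -0.028, 0.12]
    - [0.08, -0.028, 0.12]
  roll: [-9, -18, -27, -27, -27, -27, -27]
  claw: [0.02, 0.02, 0.02, 0.02, 0.02, 0.02, 0.02]

```text
clock: 25.08
position: [466.8, -271.1, 258.7]
ee_rot: [0.793, -0.609, 0.0, 0.0]
contact_force: [0.7, 0.2, -0.0]
gripper_width: 26.6
grasp_force: 59.2
```

```bash
python3 tgt.py -31.5 37.6 243; python3 dep.py -31.5 166.1
```

```text
slide [0.0077 0.0017 0.0157] roll -3.19 len 18 | ang -75.03 pos [ 466.8 -271.1  258.7] q1,q6 [-0.23  0.49] F [ 0.7  0.2 -0. ] t 25.07
exp [ 494.38 -231.06] -255.03063452759346 92.64015312127813
top 42 z 90.48817139012476 spread [88.45 92.37] tilt [-0.03  0.16 82.79]
 arm B outer x [-99. -99. -99. -99. -99. -99. -99. -99. -99. -99. -99.]
 arm B inner x [99. 99. 99. 99. 99. 99. 99. 99.]
 arm B end y [99. 99. 99.]
side 310 z 90.63443772922847 spread [89.08 92.39] tilt [-0.01  0.   91.11]
 arm B outer x [55.1 52.3 53.3 55.1 56.8 55.1 56.9 58.4 56.7 56.7 56.4]
 arm B inner x [24.1 24.1 20.8 25.6 26.2 23.4 27.2 23.1]
 arm B end y [-50.6 -50.9 -49.3]
```

```bash
sed -i 's/J=\[498.2,-253.0/J=[498.65,-252.7/' tgt.py; python3 tgt.py -32.25 37.3 215
```

```text
slide [0.0083 0.0011 0.0448] roll -3.2 len 46 | ang -75.04 pos [ 466.9 -271.   259.8] q1,q6 [-0.23  0.49] F [ 0.8  0.1 -0.8] t 25.18
```

Emit:
carry_out:
  slide:
    - [0.0083, 0.0011, 0.01]
    - [0.0083, 0.0011, 0.025]
    - [0.0083, 0.0011, 0.038]
    - [0.0083, 0.0011, 0.043]
    - [0.0083, 0.0011, 0.043]
    - [0.0083, 0.0011, 0.043]
  roll: [-3.2, -3.2, -3.2, -3.2, -3.2, -3.2]
  claw: [0.02, 0.02, 0.02, 0.02, 0.02, 0.02]

```text
clock: 25.92
position: [467.5, -279.1, 215.5]
ee_rot: [0.81, -0.587, 0.0, -0.0]
contact_force: [-0.3, 0.3, -0.5]
gripper_width: 26.7
grasp_force: 59.2
```

```bash
python3 tgt.py -32.25 37.3 207; cat > pair.py <<'E'
from dep import *
# in the side camera: dowel tops (z 36..43) and pack points, in jig coordinates
J=[498.65,-252.7,.317];c,s=np.cos(J[2]),np.sin(J[2])
for n in('side','top'):
    p=shot(n,'pair_%s.png'%n);W=cloud(p);l=(W[...,:2]-J[:2])@np.array([[c,-s],[s,c]]);h=W[...,2]
    print(n)
    for x in(-57.5,57.5):
        for y in(-50,50):
            m=(abs(l[...,0]-x)<9)&(abs(l[...,1]-y)<9)&(abs(h-38.5)<4.5);print('  dowel',x,y,m.sum(),l[m].mean(0) if m.any() else '',)
    for x in(-32,32):
        for y in(-74,74):
            m=(abs(l[...,0]-x)<9)&(abs(l[...,1]-y)<9)&(abs(h-38.5)<4.5);print('  dowel',x,y,m.sum(),l[m].mean(0) if m.any() else '')
E
python3 pair.py; python3 dep.py -32.25 166.1
python3 - <<'E'
import cv2,numpy as np
a=cv2.imread('pics/pair_side.png')[135:235,285:385];b=cv2.imread('pics/pair_top.png')[175:275,340:440]
cv2.imwrite('pics/pair.png',np.hstack([cv2.resize(x,None,fx=4,fy=4,interpolation=cv2.INTER_CUBIC) for x in(a,b)]))
E
```

```text
slide [ 0.0003 -0.0006  0.0085] roll -0.03 len 9 | ang -71.86 pos [ 467.5 -279.1  215.5] q1,q6 [-0.24  0.56] F [-0.3  0.3 -0.5] t 25.93
side
  dowel -57.5 -50 0 
  dowel -57.5 50 4 [-59.75  51.51]
  dowel 57.5 -50 4 [ 54.09 -46.71]
  dowel 57.5 50 4 [54.05 53.24]
  dowel -32 -74 3 [-34.91 -72.45]
  dowel -32 74 3 [-33.82  74.96]
  dowel 32 -74 3 [ 28.74 -73.37]
  dowel 32 74 6 [28.77 75.27]
top
  dowel -57.5 -50 0 
  dowel -57.5 50 0 
  dowel 57.5 -50 8 [ 55.7  -50.07]
  dowel 57.5 50 0 
  dowel -32 -74 0 
  dowel -32 74 0 
  dowel 32 -74 5 [ 33.24 -72.12]
  dowel 32 74 0 
exp [ 492.54 -236.99] -251.8626281604702 49.56759993759917
top 47 z 47.4780248559066 spread [44.94 50.4 ] tilt [-0.02  0.11 42.14]
 arm B outer x [-99.  -99.  -99.  -99.  -99.  -99.  -99.  -99.  -99.  -99.   11.3]
 arm B inner x [99. 99. 99. 99. 99. 99. 99. 99.]
 arm B end y [99. 99. 99.]
side 287 z 46.964651396953286 spread [45.41 48.73] tilt [-0.01 -0.   47.39]
 arm B outer x [53.9 51.5 56.4 56.  51.  54.8 57.1 54.1 55.8 54.5 53.8]
 arm B inner x [25.3 22.3 28.7 24.  22.4 24.1 25.3 22.4]
 arm B end y [-50.3 -49.6 -50.1]
```

Emit:
carry_out:
  slide:
    - [0.001, -0.0003, 0.003]
    - [0.001, -0.0003, 0.006]
    - [0.001, -0.0003, 0.0085]
    - [0.001, -0.0003, 0.0085]
  roll: [0, 0, 0, 0]
  claw: [0.02, 0.02, 0.02, 0.02]

```text
clock: 26.62
position: [467.8, -280.1, 206.5]
ee_rot: [0.81, -0.587, -0.0, 0.0]
contact_force: [0.3, -0.2, 0.5]
gripper_width: 26.6
grasp_force: 59.3
```

Emit:
carry_out:
  slide:
    - [0, 0, 0.001]
    - [0, 0, 0.002]
    - [0, 0, 0.002]
  roll: [0, 0, 0]
  claw: [0.02, 0.02, 0.02]

```text
clock: 27.0
position: [467.9, -280.1, 204.8]
ee_rot: [0.81, -0.587, 0.0, -0.0]
contact_force: [0.8, -0.7, -0.1]
gripper_width: 26.9
grasp_force: 59.3
```

```bash
python3 -c "
from h import *
s=read_state();print(s['contact_force'],s['wrist_torque'])"; python3 pair.py|head -9; python3 dep.py -32.25 166.1|tail -5
```

```text
[ 0.84218349 -0.72686109 -0.08729409] [-0.21869277 -0.10020357  0.03460811]
side
  dowel -57.5 -50 0 
  dowel -57.5 50 10 [-55.92  48.64]
  dowel 57.5 -50 3 [ 54.25 -51.25]
  dowel 57.5 50 5 [52.88 52.79]
  dowel -32 -74 3 [-34.95 -71.76]
  dowel -32 74 11 [-32.33  70.91]
  dowel 32 -74 4 [ 27.66 -69.79]
  dowel 32 74 8 [31.37 70.77]
 arm B end y [99. 99. 99.]
side 322 z 36.81638639572316 spread [34.94 38.74] tilt [-0.    0.   36.82]
 arm B outer x [54.6 58.3 63.3 57.4 57.3 51.1 55.5 57.  55.8 56.  61.5]
 arm B inner x [25.8 24.9 13.1 24.8 27.  23.6 23.7 25.1]
 arm B end y [-50.2 -58.4 -50.5]
```

There is no side load and the pack bottom is about 4 mm below the dowel tops, so I'm releasing.

Emit:
carry_out:
  slide:
    - [0, 0, 0]
    - [0, 0, 0]
    - [0, 0, 0]
    - [0, 0, 0]
    - [0, 0, 0]
  roll: [0, 0, 0, 0, 0]
  claw: [0.045, 0.05, 0.05, 0.05, 0.05]

```text
clock: 27.82
position: [467.8, -280.0, 204.7]
ee_rot: [0.81, -0.587, -0.0, -0.0]
contact_force: [0.2, 0.2, 0.4]
gripper_width: 50.0
grasp_force: 0.0
```

Emit:
carry_out:
  slide:
    - [0, 0, -0.01]
    - [0, 0, -0.04]
    - [0, 0, -0.1]
    - [0, 0, -0.15]
    - [-0.05, 0, -0.2]
    - [-0.11, 0, -0.2]
    - [-0.17, 0, -0.2]
    - [-0.22, 0, -0.2]
  roll: [0, 0, 0, 0, 0, 0, 0, 0]
  claw: [0.05, 0.05, 0.05, 0.05, 0.05, 0.05, 0.05, 0.05]

```text
clock: 28.82
position: [398.0, -69.5, 405.8]
ee_rot: [0.81, -0.587, 0.001, -0.001]
contact_force: [1.0, 0.6, -0.8]
gripper_width: 50.3
grasp_force: 0.0
```

```bash
python3 chk.py; python3 -c "
from h import *
p=shot('top');q=shot('side');s=read_state();print(s['position'],s['contact_force'],s['clock'])
print(*fit(p,[L],32,[503.4,-268.6,.317-np.pi/2]),*fit(p,[L],32,[493.1,-237.3,.317+np.pi/2]))
cv2.imwrite('pics/end.png',cv2.cvtColor(np.hstack([cv2.resize(x,None,fx=4,fy=4,interpolation=cv2.INTER_CUBIC) for x in(q['img'][135:235,285:385],p['img'][175:275,340:440])]),cv2.COLOR_RGB2BGR))"
```

```text
top
   slot1 A 93 31.907298783963142
   slot1 B 90 30.86423015482137
   slot1 corner 92 31.159324567836393
   slot2 A 93 31.294529423657195
   slot2 B 92 31.868562586750272
   slot2 corner 92 30.9342199306019
side
   slot1 A 33 30.813353094914874
   slot1 B 53 -745.7004138608818
   slot1 corner 24 30.937997384049254
   slot2 A 53 -747.7330539486411
   slot2 B 59 15.90081529884958
   slot2 corner 64 -366.9401040786166
[399.03646258 -70.26677398 405.70117065] [-0.49809408 -0.69137206  0.98300432] 29.025
[ 503.37036955 -268.72153709   -1.25731198] 0.577824462837931 148 [ 492.88884825 -236.74480086    1.88480408] 0.6305690674051677 142
```

View pics/end.png

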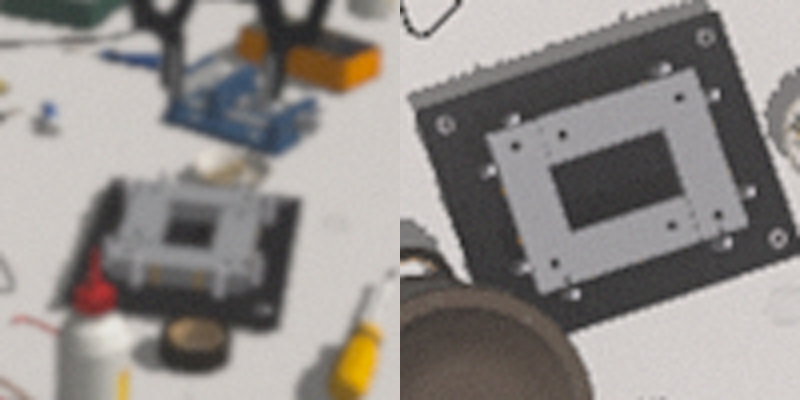

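The top view shows a full rectangle lying level, about 2 mm above the old layer. Its seams are at (545,150) and (700,222), the two corners where the layer below has none. The robot is clear of everything.

```bash
python3 -c "
from bench import *
print(job_done())"
```

```text
the job is handed in; nothing more can be done
None
```

The layer is laid: both packs lie flat between the dowels as a full rectangle, with their seams at the two corners where the layer below has none; while gripping the first pack I came down 46 mm off and nudged it a few mm on the plate, but it neither tipped nor fell, and the job was handed in at about 29 s.

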